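Free the seized clamp of the parcel gauge and clamp up the parcel

ROBOT

A 7-joint arm with a two-finger parallel gripper is mounted at the origin on the work surface. World frame = base frame: x ahead of the robot, y to its left, z up, the work surface at z = 0. Lengths are in mm, angles in rad, forces in N, time in s.
With the tool pointing down it reaches from about 425 to 875 mm from the base axis. Payload 8.4 kg.
Tool frame: the origin (TCP) lies at the very end of the fingers, on their centre line; the grasp point (between the pads) lies 19 mm behind it; z points along the fingers, y is the line along which they close (so a half turn about z gives the same grasp; the last joint's range is limited). The gripper opens to 87 mm and grips with 3 to 60 N. Pads are 19 mm wide; open, the fingers measure 117 mm over their backs; the gripper's body (75 mm by 190 mm) begins 51 mm behind the grasp point.
Start: joints at [1.219, 0.333, 0.04, 1.465, -0.013, 1.343, -0.059], TCP at [162.554, -629.316, 198.246] pointing down, gripper open.
Joint ranges: [-2.58, 2.58], [-0.38, 2.09], [-1.3, 1.39], [0.25, 2.4], [-1.5, 4.64], [0.08, 2.09], [-2.65, 2.65]. Speed limits (rad/s): [2.22, 2.22, 2.79, 2.79, 3.14, 3.14, 3.14].

INTERFACE

Orientations are given as a unit quaternion [x, y, z, w].
In Python, from rig import bot, grab_frame, ticket gives the robot as it stands. The module is installed in compiled form; this text tells all that it offers.
- The arm moves only by the tool servo_tool, never from a script. Its argument "rows" is text: rows parted by semicolons, each of 5 numbers parted by spaces: the shift along the tool's x, y, z in units of 25 mm (1.0 is 25 mm), then the turn about the tool's z in units of 8 degrees (1.0 is 8 degrees), then the finger opening in mm, from 0 to 87. In form: x y z yaw gripper; .... A call has 1 to 10 rows; each row shifts and turns the commanded pose from where the row before left it, along the tool's axes as they then stand; what a row does not reach is not made up. A row lasts 1/8 s, in which the tool goes at most 62.5 mm and 10.7 degrees, less where a joint would pass 70% of its speed; a pose out of reach is approached as far as the arm can. A call is refused whole if a number of a shift passes 1 or a number of a turn 1, either way. A call with a gripper value outside its range is refused whole. The fingers move at their own pace and stop on an object; "squeeze" is the grip in N (left out, the last holds). Time passes only in rows, so rows that do not move let the fingers close. It gives the time, the measured TCP pose, the force, the opening and the grip force at its end, in the units of the state.
- bot.read_state(): the state, without advancing time (a new reading comes with each control period).
- grab_frame(name): name is "scene" or "side" or "wrist"; returns a dict with "color" (384x512x3 uint8, blue, green, red), "fx", "fy", "cx", "cy" (pixels), "T" (4x4, takes a point from camera to world coordinates); the wrist camera has in their place "tool_from_camera" (4x4, takes a point from camera to tool coordinates, whose origin is the TCP and whose axes are the flange's). Camera axes: x right, y down, z forward; pixel columns grow to the right and rows downward; lengths in mm; the calibration is good to about 2 mm. A picture is of the moment at which its call begins: read the wrist's pose just before it. There is no depth.
- ticket.hand_in(): hands the job in; it is judged then, once.
The state is a dict: "t": time; "joints": joint angles; "qvel": joint speeds; "joint_torque": joint torques, N m; "tcp_pos": TCP position; "tool_rot": TCP orientation; "force": force on the tool from outside, world axes, zero at the start; "wrist_torque": the same for the moment, N m; "opening": finger opening in mm; "grasp_force": force on a finger pad.
Only numpy, scipy, OpenCV 4.12 (cv2) and the standard library are available. Lean on these libraries where they do the work, as an engineer would, in place of code of your own. Each camera call takes 0.05 s, during which the arm holds its last target. There are 200 camera calls.

TASK

The wing knob that clamps the sliding jaw of the parcel gauge is seized with dried tape glue. Work it to and fro in small arcs until it breaks free, without forcing it and stripping its plastic hub, then turn it slack and slide the jaw up, gently enough not to crush the carton, until the parcel stands snug between the jaw and the fixed head. Clamp the jaw there as tight as you found it, let go, and leave the other things on the bench where they are.

Things in the scene. Friction and masses are not known exactly. Their poses are not given: they have to be found in the camera images.
- gauge: parcel length gauge screwed to the bench: grey plate 250 x 480 x 12 mm. Origin in the middle of the plate's underside; y along the rail from the sliding jaw to the fixed head, x towards the rail. The aluminium rail (40 mm wide, its top 36 mm above the bench) runs along the far edge at x = +95 mm
- head_face (a point): foot of the fixed head's face, on top of the plate, at y = +200 mm of the gauge; the head is an upright aluminium plate 145 mm wide and 78 mm tall
- jaw: sliding jaw: upright plate 145 wide, 70 tall, 8 mm thick, blue behind, on a blue saddle (top 60 mm above the bench) that rides on the rail. Origin at the foot of its pushing face, mid face, on the plate; y towards the head. Starts 70 to 150 mm short of home. Clamped, it does not slide; slack, it takes about 2 N plus what the parcel's rubbing takes (up to 4.5 N)
- knob_grip (a point): centre of the red wing knob on the jaw's saddle, 90 mm above the bench on the clamp screw's upright axis (x +95, y -65 mm from the jaw's origin). Its wings are a bar 64 mm long (along this point's y), 12 thick (its x) and 26 tall, from 77 to 103 mm above the bench, over a 30 mm round hub. Turns with the knob; sliding the jaw by the knob is fine
- clamp_screw (a joint): angle of the screw under the knob, rad: 0 at the start (tight), + is looser (counter-clockwise from above), range -0.13 (dead tight) to 1.0; jaw clamped below 0.45, free above 0.55; 0.15 to 0.25 N m of friction. Seized by glue: it stops dead after about 0.1 rad either way. Leaning on a stop for 0.2 s at 0.3 to 0.5 N m makes the glue yield a step; see the hub
- knob_hub (a joint): elastic wind-up of the knob's plastic hub on the screw, rad, + counter-clockwise: 12 N m per rad, so 0.035 at 0.42 N m; the hub strips at 0.9 N m (0.075 rad either way). More on the seized screw: steps yield only on alternate sides; the loosening swing widens (0.1, 0.18, 0.29 rad), the other stays at about 0.12; it breaks free on the second or third loosening swing
- parcel: the carton to be measured, 130 (across) x 150 (along the gauge's y) x 95 mm tall, 0.3 to 0.6 kg, brown with yellow tape, on the gauge's plate 4 to 16 mm short of the head; origin under its centre, axes as the gauge's when square
- tape_roll: roll of amber packing tape lying flat on the gauge's plate behind the jaw, 96 mm across, 45 mm tall; origin under its centre
- cutter: orange box cutter lying on the gauge's plate along its near edge, 22 x 140 x 16 mm; origin under its centre
- code_reader: black and grey hand-held code reader lying on the bench, about 62 x 155 x 38 mm; origin under its handle
- label_roll: roll of white labels standing flat on the bench, 90 mm across, 60 mm tall; origin under its centre
- marker: white marker pen with a blue cap on the bench, 125 mm long, 16 mm thick; origin under its middle
- tape_gun: blue tape gun with a red handle lying on the bench, about 60 x 230 x 60 mm; origin under its frame

How it is judged (in metres and radians):
On the way, in this order (a step that is already met when the one before it is completed fails the run):
1. the clamp screw has broken free and is slack (value of joint clamp_screw above 0.55 rad), for 0.1 s.
2. the jaw has brought the parcel up snug against the fixed head (y of jaw in the frame of gauge above 0.048 m and y of parcel in the frame of gauge between 0.122 and 0.128 m and x of parcel in the frame of gauge between -0.025 and 0.025 m and angle between parcel's own z axis and vertical below 0.05 rad and z of parcel in the frame of gauge below 0.018 m), for 0.2 s.
At the end, for the whole second after the job is handed in: The parcel stands upright on the plate between jaw and head, its end within about 3 mm of the fixed head and the jaw's face within 2 mm of closed on the parcel, its middle within 25 mm of the middle of the plate's width; the clamp screw is tight again (below 0.1 rad); all at rest (all of step 2 and value of joint clamp_screw below 0.1 rad and linear speed of each of parcel, jaw below 0.01 m/s); the robot touches nothing.
It fails at once if the knob is wrung with more than 0.9 N m, so that its hub strips (wound up more than 0.075 rad either way) (value of joint knob_hub above 0.075 rad or value of joint knob_hub below -0.075 rad).
It fails at once if the jaw presses on the parcel with more than 25 N (contact force between jaw and parcel above 25 N).
It fails at once if another thing on the bench is moved by more than 20 mm (distance of any of tape_roll, cutter, code_reader, label_roll, marker, tape_gun from where it was at the start of the episode above 0.02 m).
It also fails if it takes over 67 s, if anything falls off the work surface, if the arm or the gripper's body presses on something with over 40 N, if the wrist force passes 120 N, or if a joint passes its speed limit or range.

## Working session

There is one attempt and no reset: what is moved stays moved. The work goes in short steps, Python scripts to look and compute and a tool call to move; the robot and the scene stay as the last step left them, time stands still between calls to the robot, and variables do not carry over. Pictures are saved under pics/ and viewed, at most 10 in all, crops included, and the job is handed in when it is done.

Besides the shell and the picture viewer there is one more tool, called after "Emit:" as name(argument=value, ...) on one line, values as JSON. servo_tool: Moves the arm, as the interface text tells. Its arguments: {"type":"object","properties":{"rows":{"type":"string"},"squeeze":{"type":"number"}},"required":["rows"]}

```bash
mkdir -p pics
python3 - <<'E'
from rig import bot, grab_frame
import cv2,numpy as np
s=bot.read_state();print({k:np.round(v,3) for k,v in s.items()})
for n in("scene","side"):
    f=grab_frame(n);cv2.imwrite(f"pics/{n}0.png",cv2.resize(f["color"],(800,600),interpolation=cv2.INTER_CUBIC));print(n,f["fx"],f["cx"],f["cy"],np.round(f["T"],3).tolist())
E
```

```text
{'t': np.float64(0.0), 'joints': array([ 1.219,  0.334,  0.04 ,  1.466, -0.013,  1.343, -0.058]), 'qvel': array([-0.001,  0.   ,  0.   ,  0.001, -0.001, -0.001, -0.   ]), 'joint_torque': array([ 1.0000e-03, -6.5636e+01,  1.3360e+00, -4.0382e+01, -6.0000e-02,
        4.4000e-02,  0.0000e+00]), 'tcp_pos': array([ 162.434, -628.841,  197.351]), 'tool_rot': array([ 0.992,  0.126, -0.   , -0.001]), 'force': array([-0.102, -0.481, -0.76 ]), 'wrist_torque': array([ 0.049,  0.035, -0.028]), 'grasp_force': np.float64(0.0), 'opening': np.float64(86.957)}
scene 402.8186418244581 261.47408330501906 195.78730693453883 [[0.015, 0.789, -0.615, 1317.7], [1.0, -0.008, 0.015, -0.565], [0.007, -0.615, -0.789, 1010.168], [0.0, 0.0, 0.0, 1.0]]
side 491.27931380477423 262.3149557872582 183.90865752941136 [[-0.813, -0.408, 0.415, -70.787], [-0.582, 0.59, -0.56, 884.973], [-0.017, -0.696, -0.717, 1215.676], [0.0, 0.0, 0.0, 1.0]]
```

View pics/scene0.png

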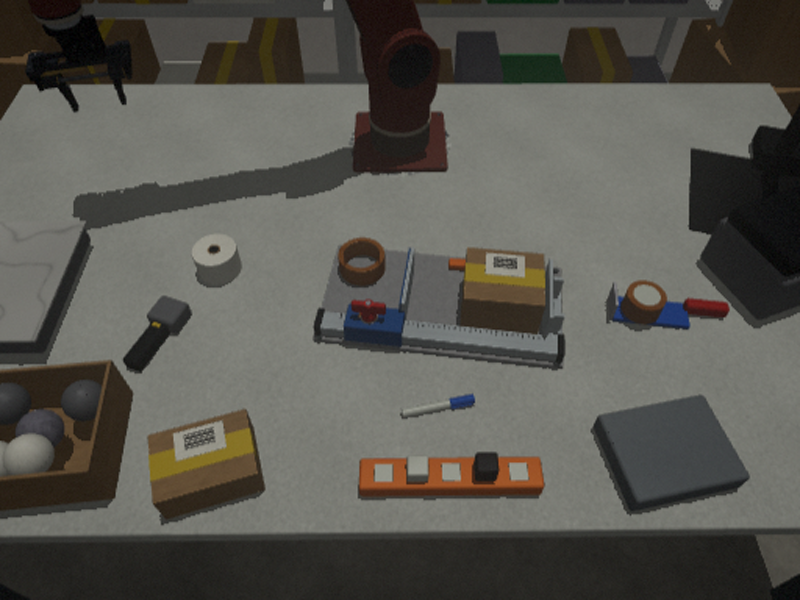

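View pics/side0.png

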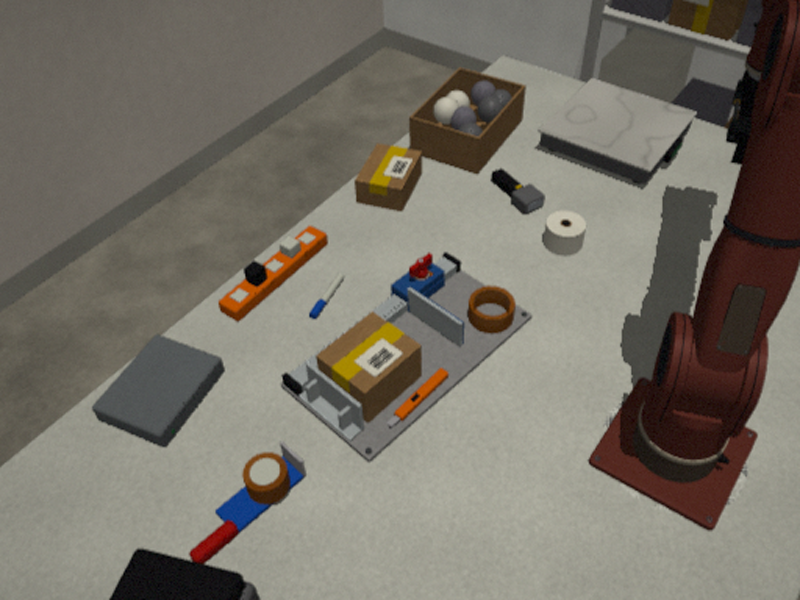

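The scene view shows the gauge at (315-565, 245-365), knob at about (368,306), jaw plate at about (407,280) and parcel at about (503,290). In the side view the knob is at about (421,268). I'll enlarge these.

Run:
```python
from rig import grab_frame
import cv2,numpy as np
a=grab_frame("scene")["color"][150:240,198:368];b=grab_frame("side")["color"][155:300,175:345]
# knob crop
cv2.imwrite("pics/c1.png",cv2.resize(a,None,fx=4.7,fy=4.7,interpolation=cv2.INTER_CUBIC))
k1=cv2.resize(grab_frame("scene")["color"][182:222,212:266],None,fx=7.4,fy=7.4,interpolation=cv2.INTER_CUBIC)
k2=cv2.resize(grab_frame("side")["color"][158:198,246:300],None,fx=7.4,fy=7.4,interpolation=cv2.INTER_CUBIC)
cv2.imwrite("pics/c2.png",np.hstack([k1,k2]))
```

```text
(no output)
```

View pics/c1.png

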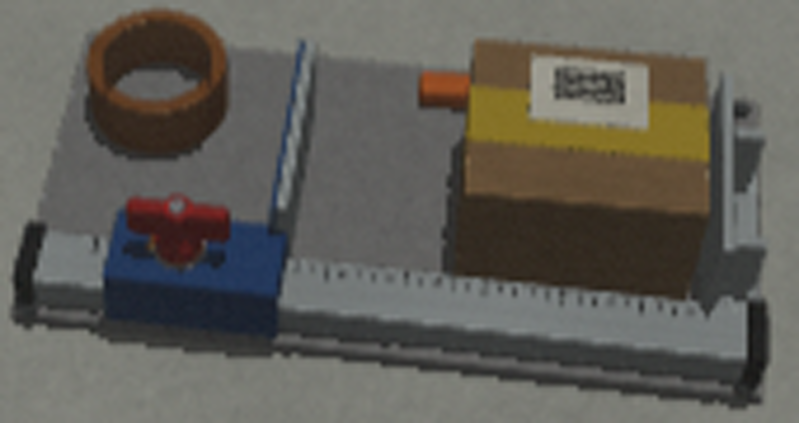

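View pics/c2.png

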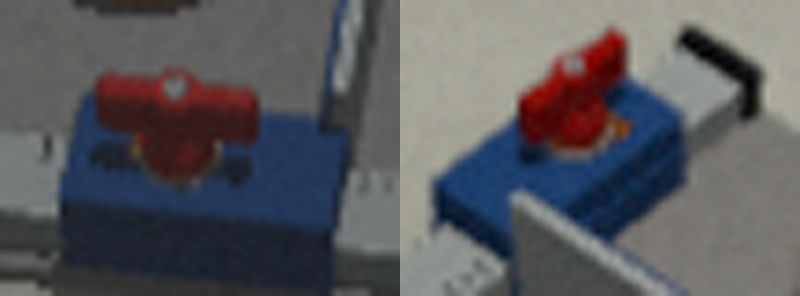

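Crop 1 shows the rail, jaw and parcel. In crop 2 the knob's centre dot is at (174,88) in the scene half and (573,66) in the side half.

```bash
cat > h.py <<'E'
from rig import bot, grab_frame
import cv2,numpy as np
C={n:grab_frame(n) for n in("scene","side")}
def ray(n,p):
    f=C[n];T=np.array(f["T"]);d=T[:3,:3]@[(p[0]-f["cx"])/f["fx"],(p[1]-f["cy"])/f["fy"],1];return T[:3,3],d/np.linalg.norm(d)
def atz(n,p,z):
    o,d=ray(n,p);return (o+d*(z-o[2])/d[2])[:2].round(1)
def tri(p,q):
    (a,u),(b,v)=ray("scene",p),ray("side",q)
    s=np.linalg.lstsq(np.c_[u,-v],b-a,rcond=None)[0];A=a+s[0]*u;B=b+s[1]*v;return (A+B)/2,np.linalg.norm(A-B)
E
python3 - <<'E'
from h import *
k1=lambda x,y:(x/7.4+212-.43,y/7.4+182-.43); k2=lambda x,y:((x-400)/7.4+246-.43,y/7.4+158-.43); c=lambda x,y:(x/4.7+198-.4,y/4.7+150-.4)
print("dot",tri(k1(174,88),k2(573,66)),atz("scene",k1(174,88),104),atz("side",k2(573,66),104))
for nm,p in dict(L=(97,82),R=(257,100)).items(): print(nm,atz("scene",k1(*p),102))
for p in((521,98),(620,38)): print("side",atz("side",k2(*p),102))
for p in((42,233),(750,300),(36,275),(745,350)): print("rail",atz("scene",c(*p),36))
for p in((475,42),(706,60),(466,190),(708,213)): print("parcel top",atz("scene",c(*p),107))
for p in((302,45),(316,45),(272,228),(290,228)): print("jaw top",atz("scene",c(*p),82))
for p in((722,78),(735,245)): print("head top",atz("scene",c(*p),90))
E
```

```text
dot (array([601.21370137, -59.29650072, 103.10511417]), np.float64(0.9366385044411593)) [602.3 -58.9] [600.6 -59.1]
L [597.4 -88.9]
R [606.9 -26.8]
side [608.9 -31.3]
side [594.9 -87.4]
rail [ 569.9 -149.5]
rail [627.8 301.2]
rail [ 603.5 -151. ]
rail [665.7 291.9]
parcel top [470.1 132.8]
parcel top [487.4 281.5]
parcel top [593.8 118.3]
parcel top [613.1 264.1]
jaw top [448.4  20.4]
jaw top [448.5  29.8]
jaw top [ 6.027e+02 -6.000e-01]
jaw top [602.8  10.6]
head top [487.8 294.9]
head top [624.8 282. ]
```

Knob centre is about (601,-59) at z=103, against an expected top of 103. The gauge y axis is about 7° clockwise from world y and the wings about 9°. The slide is about 120 mm, inside the given range.

Emit:
servo_tool(rows="0.98 -0.77 0 0 60;0.98 -0.77 0 0 60;0.98 -0.77 0 0 60;0.98 -0.77 0 0 60;0.98 -0.77 0 0 60;0.98 -0.77 0 0 60;0.98 -0.77 0 0 60;0.98 -0.77 0 0 60;0.98 -0.77 0 0 60;0.98 -0.77 0 0 60")

```text
t: 1.65
tcp_pos: [352.2, -380.8, 198.4]
tool_rot: [0.992, 0.126, 0.0, 0.0]
force: [0.5, -0.9, 0.3]
opening: 60.2
grasp_force: 0.0
```

Emit:
servo_tool(rows="0.98 -0.77 0 0 60;0.98 -0.77 0 0 60;0.98 -0.77 0 0 60;0.98 -0.77 0 0 60;0.98 -0.77 0 0 60;0.98 -0.77 0 0 60;0.98 -0.77 0 0 60;0.98 -0.77 0 0 60;0.98 -0.77 0 0 60;0.98 -0.77 0 0 60")

```text
t: 2.9
tcp_pos: [541.3, -133.3, 198.4]
tool_rot: [0.992, 0.126, 0.0, 0.0]
force: [0.1, -0.8, 0.2]
opening: 59.8
grasp_force: 0.0
```

Emit:
servo_tool(rows="0 0 0 -0.92 60;0 0 0 -0.92 60;0 0 0 -0.92 60;0 0 0 -0.92 60;0 0 0 -0.92 60;0 0 0 -0.92 60;0 0 0 -0.92 60;0 0 0 -0.92 60;0 0 0 -0.92 60;0 0 0 0 60")

```text
t: 4.15
tcp_pos: [540.7, -134.1, 198.3]
tool_rot: [0.762, 0.647, 0.0, 0.0]
force: [-0.0, -0.5, 0.4]
opening: 59.7
grasp_force: 0.0
```

```bash
cat > g.py <<'E'
from rig import bot
import numpy as np
from scipy.spatial.transform import Rotation as R
def go(x,y,z,ang):
    s=bot.read_state();M=R.from_quat(s["tool_rot"]).as_matrix()
    d=M.T@(np.array([x,y,z])-s["tcp_pos"])/25
    a=np.degrees(np.arctan2(M[1,0],M[0,0]))
    print("t",round(float(s["t"]),2),"tcp",s["tcp_pos"].round(1),"ang",a.round(2),"units",d.round(3),"yaw",round((a-ang)/8,3),"F",s["force"].round(2),"Mz",s["wrist_torque"].round(3),"op",round(float(s["opening"]),1),s["grasp_force"].round(1))
E
python3 -c "
from g import *
go(601.2,-59.2,80,81)"
```

```text
Traceback (most recent call last):
  File "g.py", line 8, in go
    print("t",round(float(s["t"]),2),"tcp",s["tcp_pos"].round(1),"ang",a.round(2),"units",d.round(3),"yaw",round((a-ang)/8,3),"F",s["force"].round(2),"Mz",s["wrist_torque"].round(3),"op",round(float(s["opening"]),1),s["grasp_force"].round(1))
                                                                                                                                                                                                                        ^^^^^^^^^^^^^^^^^^^^^^
AttributeError: 'float' object has no attribute 'round'
```

```bash
sed -i 's/s\["grasp_force"\].round(1)/round(float(s["grasp_force"]),1)/' g.py
python3 -c "
from g import *
go(601.2,-59.2,80,81)"
```

```text
t 4.15 tcp [ 540.7 -134.1  198.3] ang 80.67 units [3.349 1.904 4.732] yaw -0.041 F [-0.04 -0.5   0.37] Mz [ 0.043 -0.086  0.01 ] op 59.7 0.0
```

Move above the knob, then look with the wrist camera before descending all the way.

Emit:
servo_tool(rows="0.84 0.48 0 0 60;0.84 0.48 0 0 60;0.84 0.48 0 0 60;0.83 0.47 0 0 60;0 0 0.7 0 60;0 0 0.7 0 60;0 0 0 0 60")

```text
t: 5.03
tcp_pos: [599.5, -60.3, 160.9]
tool_rot: [0.763, 0.647, -0.002, -0.001]
force: [0.1, -1.1, -0.1]
opening: 59.9
grasp_force: 0.0
```

Run:
```python
from g import *
go(601.2,-59.2,80,81)
from rig import grab_frame
import cv2
f=grab_frame("wrist");np.savez("w.npz",T=f["tool_from_camera"],k=[f["fx"],f["fy"],f["cx"],f["cy"]])
print(np.round(f["tool_from_camera"],3).tolist(),f["fx"],f["cx"],f["cy"])
cv2.imwrite("pics/w1.png",cv2.resize(f["color"],(800,600),interpolation=cv2.INTER_CUBIC))
```

```text
t 5.03 tcp [599.5 -60.3 160.9] ang 80.6 units [0.058 0.071 3.236] yaw -0.05 F [ 0.05 -1.1  -0.15] Mz [-0.039 -0.081  0.019] op 59.9 0.0
[[0.0, -0.952, -0.307, 84.847], [1.0, 0.0, -0.001, 0.027], [0.001, -0.307, 0.952, -185.23], [0.0, 0.0, 0.0, 1.0]] 325.3277566437411 255.06028848456936 189.2619253739115
```

View pics/w1.png

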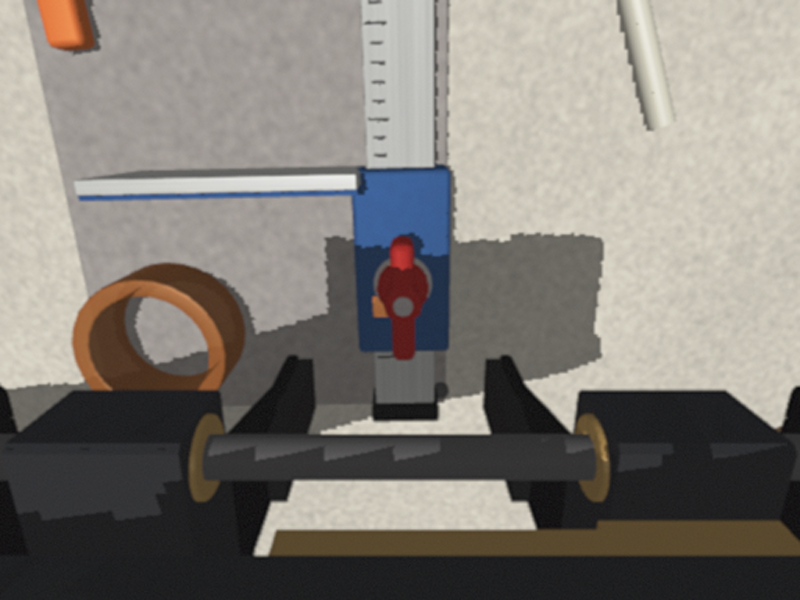

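The dot is at (403,306) and the wings run vertically in the image, from (402,240) to (403,355), so they are aligned with tool x.

Run:
```python
from g import *
w=np.load("w.npz");T=w["T"];fx,fy,cx,cy=w["k"]
for (u,v),z in (((403,306),57),((402,238),57.9),((403.5,357),57.9)):
    d=T[:3,:3]@[(u/1.5625-cx)/fx,(v/1.5625-cy)/fy,1];print((T[:3,3]+d*(z-T[2,3])/d[2]).round(1))
```

```text
[ 1.3  2.1 57. ]
[35.9  1.5 57.9]
[-27.2   2.5  57.9]
```

Emit:
servo_tool(rows="0.06 0.08 0.6 -0.1 60;0 0 0.6 0 60;0 0 0.6 0 60;0 0 0.6 0 60;0 0 0.4 0 60;0 0 0.3 0 60;0 0 0 0 60")

```text
t: 5.95
tcp_pos: [603.3, -57.9, 85.3]
tool_rot: [0.757, 0.653, -0.0, -0.0]
force: [-0.4, 0.6, 0.1]
opening: 60.1
grasp_force: 0.0
```

```bash
python3 -c "
from g import *
go(601.2,-59.2,80,81)"
```

```text
t 5.95 tcp [603.3 -57.9  85.3] ang 81.52 units [-0.065 -0.076  0.212] yaw 0.065 F [-0.39  0.59  0.06] Mz [ 0.029 -0.081 -0.007] op 60.1 0.0
```

Emit:
servo_tool(rows="0 0 0.2 0 20;0 0 0 0 0;0 0 0 0 0;0 0 0 0 0;0 0 0 0 0", squeeze=10)

```text
t: 6.58
tcp_pos: [603.6, -57.9, 80.9]
tool_rot: [0.757, 0.653, 0.0, 0.0]
force: [-0.5, 0.3, -0.5]
opening: 17.7
grasp_force: 0.0
```

Emit:
servo_tool(rows="0 0 0 0 0;0 0 0 0 0;0 0 0 0 0", squeeze=30)

```text
t: 6.95
tcp_pos: [603.6, -57.9, 80.8]
tool_rot: [0.757, 0.653, 0.0, -0.0]
force: [-0.3, 0.3, -0.4]
opening: 0.7
grasp_force: 0.0
```

```bash
python3 -c "
from g import *
go(601.2,-59.2,80,81)"
```

```text
t 6.95 tcp [603.6 -57.9  80.8] ang 81.52 units [-0.066 -0.085  0.032] yaw 0.066 F [-0.28  0.35 -0.35] Mz [-0.003 -0.024  0.01 ] op 0.7 0.0
```

Run:
```python
from g import *
from rig import grab_frame
import cv2
go(601.2,-59.2,80,81)
a=cv2.resize(grab_frame("scene")["color"][130:230,190:290],(400,400),interpolation=cv2.INTER_CUBIC)
b=cv2.resize(grab_frame("side")["color"][100:200,220:320],(400,400),interpolation=cv2.INTER_CUBIC)
cv2.imwrite("pics/m1.png",np.hstack([a,b]))
```

```text
t 6.95 tcp [603.6 -57.9  80.8] ang 81.52 units [-0.066 -0.085  0.032] yaw 0.066 F [-0.28  0.35 -0.35] Mz [-0.003 -0.024  0.01 ] op 0.7 0.0
```

View pics/m1.png

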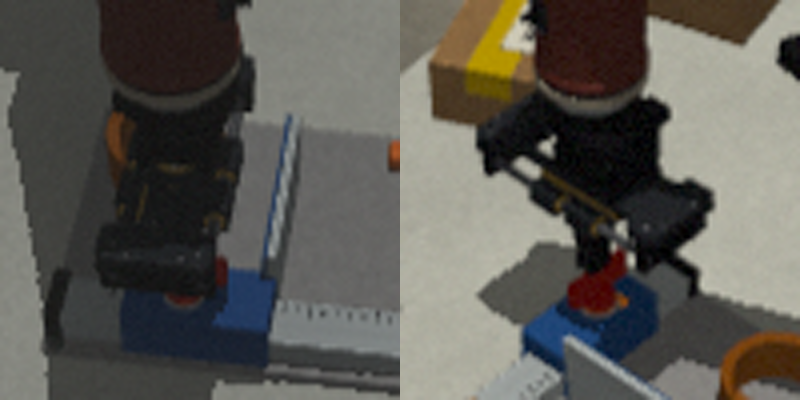

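The picture shows the gripper over the knob, but in the side half one finger is at (592,250) and another at (685,275), apparently not closed on the bar. I'll check with the wrist camera.

Run:
```python
from g import *
from rig import grab_frame
import cv2
a=cv2.resize(grab_frame("wrist")["color"],(448,336),interpolation=cv2.INTER_CUBIC)
b=cv2.resize(grab_frame("side")["color"][120:180,230:305],(350,280),interpolation=cv2.INTER_CUBIC)
c=np.zeros((336,800,3),np.uint8);c[:,:448]=a;c[:280,450:]=b
c=cv2.convertScaleAbs(c,alpha=1.7,beta=15)
cv2.imwrite("pics/m2.png",c)
```

```text
(no output)
```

View pics/m2.png

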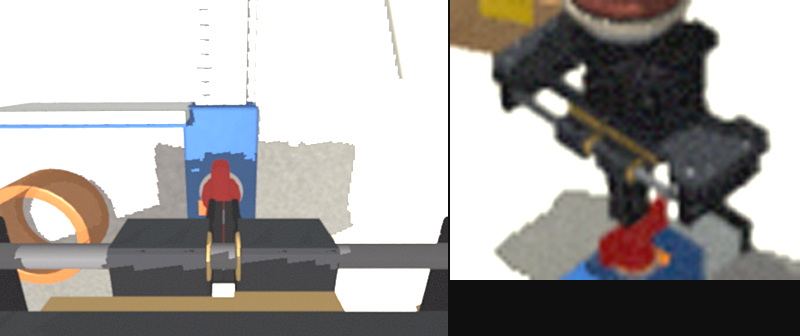

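Run:
```python
from h import *
w=np.load("w.npz");T=np.linalg.inv(w["T"]);fx,fy,cx,cy=w["k"]
for z in(0,-10,-19,-25):
  for y in (0,30):
    p=T[:3,:3]@[0,y,z]+T[:3,3];print("wrist tool z",z,y,((fx*p[0]/p[2]+cx)*1.5625).round(),((fy*p[1]/p[2]+cy)*1.5625).round(), "m2", ((fx*p[0]/p[2]+cx)*.875).round(),((fy*p[1]/p[2]+cy)*.875).round())
f=C["side"];M=np.linalg.inv(np.array(f["T"]))
for z in(81,90,104,110):
    p=M[:3,:3]@[603.6,-57.9,z]+M[:3,3];u=f["fx"]*p[0]/p[2]+f["cx"];v=f["fy"]*p[1]/p[2]+f["cy"];print(z,u.round(1),v.round(1),"m2",(450+(u-230)*4.667).round(),((v-120)*4.667).round())
```

```text
wrist tool z 0 0 399.0 356.0 m2 223.0 199.0
wrist tool z 0 30 474.0 356.0 m2 266.0 199.0
wrist tool z -10 0 399.0 367.0 m2 223.0 205.0
wrist tool z -10 30 478.0 367.0 m2 268.0 205.0
wrist tool z -19 0 399.0 378.0 m2 223.0 212.0
wrist tool z -19 30 482.0 378.0 m2 270.0 212.0
wrist tool z -25 0 399.0 386.0 m2 223.0 216.0
wrist tool z -25 30 484.0 386.0 m2 271.0 216.0
81 268.0 171.4 m2 628.0 240.0
90 268.0 169.4 m2 627.0 231.0
104 268.0 166.3 m2 627.0 216.0
110 268.0 165.0 m2 627.0 210.0
```

Run:
```python
from g import *
from rig import grab_frame
import cv2
a=grab_frame("wrist")["color"][165:255,220:290]
b=grab_frame("side")["color"][145:185,245:285]
c=np.hstack([cv2.resize(a,(420,540),interpolation=cv2.INTER_CUBIC),cv2.copyMakeBorder(cv2.resize(b,(380,380),interpolation=cv2.INTER_CUBIC),0,160,0,0,cv2.BORDER_CONSTANT)])
c=cv2.LUT(c,(255*(np.arange(256)/255)**.6).astype(np.uint8))
cv2.imwrite("pics/m3.png",c)
```

```text
(no output)
```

View pics/m3.png

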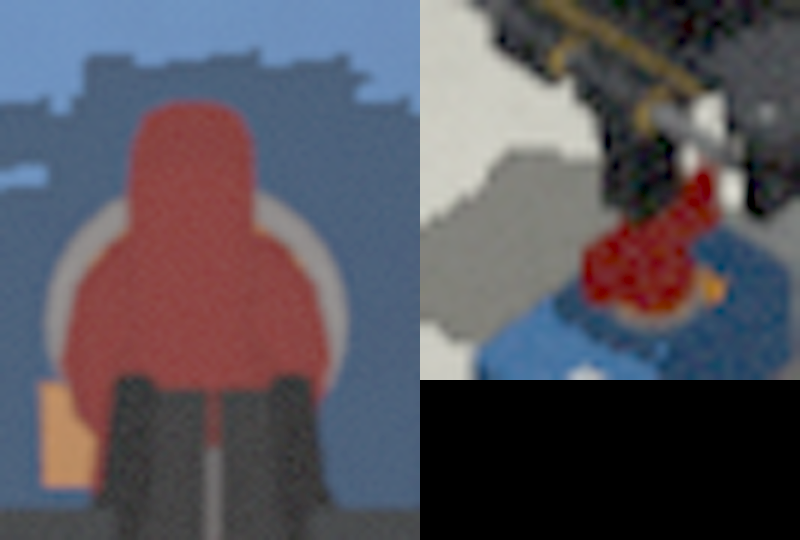

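The fingertips sit just above the bar, with red visible through the finger gap at (213,415). So the real fingertips are about 20 mm higher than the reported TCP. I'll feel for the bar's top gently with the closed fingers.

Emit:
servo_tool(rows="0 0 0.06 0 0;0 0 0 0 0", squeeze=10)

```text
t: 7.6
tcp_pos: [603.4, -57.9, 79.1]
tool_rot: [0.757, 0.653, -0.0, -0.0]
force: [-0.1, -0.2, -0.4]
opening: 0.5
grasp_force: 0.0
```

Emit:
servo_tool(rows="0 0 0.06 0 0;0 0 0 0 0")

```text
t: 7.85
tcp_pos: [603.7, -57.9, 78.2]
tool_rot: [0.757, 0.653, 0.0, 0.0]
force: [-1.6, 0.0, 3.5]
opening: 0.3
grasp_force: 2.0
```

Emit:
servo_tool(rows="0 0 0.06 0 0;0 0 0 0 0")

```text
t: 8.1
tcp_pos: [604.1, -57.9, 77.9]
tool_rot: [0.757, 0.653, 0.0, 0.001]
force: [-5.7, -0.1, 14.7]
opening: 0.4
grasp_force: 7.1
```

Emit:
servo_tool(rows="0 0 -0.3 0 20;0 -0.06 0 0 45;0 0 0.4 0 45;0 0 0.2 0 45;0 0 0.1 0 45;0 0 0 0 45")

```text
t: 8.85
tcp_pos: [601.9, -57.6, 65.8]
tool_rot: [0.757, 0.653, -0.0, -0.0]
force: [0.3, 0.3, 0.5]
opening: 43.8
grasp_force: 0.0
```

Emit:
servo_tool(rows="0 0 0 0 20;0 0 0 0 8;0 0 0 0 0;0 0 0 0 0", squeeze=10)

```text
t: 9.35
tcp_pos: [602.1, -57.7, 66.4]
tool_rot: [0.757, 0.653, 0.0, 0.0]
force: [0.3, -0.8, -0.5]
opening: 12.4
grasp_force: 0.0
```

The bar is found: the opening stopped at 12.4 mm. I'll reopen a little, go 6 mm deeper, and grip.

Emit:
servo_tool(rows="0 0 0 0 36;0 0 0 0 36;0 0 0.12 0 36;0 0 0.12 0 36;0 0 0 0 20;0 0 0 0 0;0 0 0 0 0;0 0 0 0 0")

```text
t: 10.35
tcp_pos: [601.9, -57.6, 60.4]
tool_rot: [0.757, 0.653, -0.0, -0.0]
force: [-1.3, -0.1, 0.5]
opening: 11.9
grasp_force: 10.0
```

Emit:
servo_tool(rows="0 0 0 0 0;0 0 0 0 0;0 0 0 0 0", squeeze=35)

```text
t: 10.72
tcp_pos: [601.9, -57.6, 60.3]
tool_rot: [0.757, 0.653, -0.0, -0.0]
force: [-2.9, 0.5, 3.6]
opening: 11.4
grasp_force: 35.0
```

```bash
python3 -c "
from g import *
go(601.2,-59.2,59,81)"
```

```text
t 10.72 tcp [601.9 -57.6  60.3] ang 81.52 units [-0.067 -0.02   0.054] yaw 0.066 F [-2.88  0.46  3.56] Mz [0.046 0.559 0.03 ] op 11.4 35.0
```

Emit:
servo_tool(rows="0 0 0 -0.3 0;0 0 0 -0.3 0;0 0 0 0 0")

```text
t: 11.1
tcp_pos: [601.8, -57.6, 60.3]
tool_rot: [0.73, 0.684, -0.0, -0.0]
force: [-3.8, 1.7, 4.4]
opening: 11.8
grasp_force: 35.0
```

```bash
python3 -c "
from g import *
go(601.2,-59.2,59,81.5)"
```

```text
t 11.1 tcp [601.8 -57.6  60.3] ang 86.3 units [-0.065 -0.019  0.052] yaw 0.6 F [-3.78  1.7   4.43] Mz [ 0.145  0.904 -0.052] op 11.8 35.0
```

Emit:
servo_tool(rows="0 0 0 -0.15 0;0 0 0 0 0")

```text
t: 11.35
tcp_pos: [601.7, -57.6, 60.3]
tool_rot: [0.722, 0.692, -0.0, -0.0]
force: [-6.3, 0.2, 4.8]
opening: 11.7
grasp_force: 35.0
```

```bash
python3 -c "
from g import *
go(601.2,-59.2,59,81.5)"
```

```text
t 11.35 tcp [601.7 -57.6  60.3] ang 87.54 units [-0.066 -0.018  0.05 ] yaw 0.755 F [-6.35  0.25  4.83] Mz [ 0.216  1.106 -0.162] op 11.7 35.0
```

Emit:
servo_tool(rows="0 0 0 -0.15 0;0 0 0 0 0")

```text
t: 11.6
tcp_pos: [601.7, -57.6, 60.3]
tool_rot: [0.715, 0.699, -0.0, -0.0]
force: [-5.2, 0.6, 4.5]
opening: 11.7
grasp_force: 35.0
```

```bash
python3 -c "
from g import *
go(601.2,-59.2,59,81.5)"
```

```text
t 11.6 tcp [601.7 -57.6  60.3] ang 88.74 units [-0.066 -0.018  0.05 ] yaw 0.905 F [-5.2   0.62  4.47] Mz [ 0.189  1.186 -0.183] op 11.7 35.0
```

Emit:
servo_tool(rows="0 0 0 -0.15 0;0 0 0 0 0")

```text
t: 11.85
tcp_pos: [601.6, -57.6, 60.3]
tool_rot: [0.708, 0.707, -0.0, -0.0]
force: [-5.2, 1.5, 6.1]
opening: 11.7
grasp_force: 35.1
```

```bash
python3 -c "
from g import *
go(601.2,-59.2,59,81.5)"
```

```text
t 11.85 tcp [601.6 -57.6  60.3] ang 89.93 units [-0.065 -0.018  0.052] yaw 1.054 F [-5.17  1.51  6.05] Mz [ 0.153  1.237 -0.263] op 11.7 35.1
```

Emit:
servo_tool(rows="0 0 0 -0.1 0;0 0 0 0 0")

```text
t: 12.1
tcp_pos: [601.6, -57.6, 60.3]
tool_rot: [0.703, 0.712, -0.0, -0.0]
force: [-6.1, 0.3, 4.9]
opening: 11.8
grasp_force: 35.1
```

```bash
python3 -c "
from g import *
go(601.2,-59.2,59,81.5)"
```

```text
t 12.1 tcp [601.6 -57.6  60.3] ang 90.72 units [-0.064 -0.018  0.051] yaw 1.152 F [-6.12  0.31  4.89] Mz [ 0.235  1.239 -0.339] op 11.8 35.1
```

Emit:
servo_tool(rows="0 0 0 -0.1 0;0 0 0 0 0;0 0 0 0 0;0 0 0 0 0")

```text
t: 12.6
tcp_pos: [601.6, -57.6, 60.3]
tool_rot: [0.698, 0.716, -0.0, -0.0]
force: [-5.1, 0.6, 4.9]
opening: 11.6
grasp_force: 35.1
```

```bash
python3 -c "
from g import *
go(601.2,-59.2,59,81.5)"
```

```text
t 12.6 tcp [601.6 -57.6  60.3] ang 91.5 units [-0.065 -0.018  0.052] yaw 1.249 F [-5.11  0.61  4.87] Mz [ 0.267  1.253 -0.432] op 11.6 35.1
```

Emit:
servo_tool(rows="0 0 0 0.5 0;0 0 0 0.5 0;0 0 0 0.5 0;0 0 0 0.3 0;0 0 0 0 0")

```text
t: 13.22
tcp_pos: [602.1, -57.6, 60.3]
tool_rot: [0.782, 0.624, -0.0, 0.0]
force: [-3.1, -0.3, 4.1]
opening: 11.6
grasp_force: 35.0
```

```bash
python3 -c "
from g import *
go(601.2,-59.2,59,81.5)"
```

```text
t 13.22 tcp [602.1 -57.6  60.3] ang 77.16 units [-0.069 -0.022  0.053] yaw -0.542 F [-3.06 -0.34  4.08] Mz [0.055 0.752 0.09 ] op 11.6 35.0
```

Emit:
servo_tool(rows="0 0 0 0.15 0;0 0 0 0 0")

```text
t: 13.48
tcp_pos: [602.2, -57.7, 60.3]
tool_rot: [0.788, 0.615, 0.0, 0.0]
force: [-2.9, 1.1, 4.4]
opening: 11.4
grasp_force: 35.0
```

```bash
python3 -c "
from g import *
go(601.2,-59.2,59,81.5)"
```

```text
t 13.47 tcp [602.2 -57.7  60.3] ang 75.93 units [-0.069 -0.022  0.052] yaw -0.697 F [-2.87  1.13  4.38] Mz [0.017 0.617 0.154] op 11.4 35.0
```

Emit:
servo_tool(rows="0 0 0 0.2 0;0 0 0 0 0")

```text
t: 13.72
tcp_pos: [602.2, -57.7, 60.3]
tool_rot: [0.797, 0.604, 0.0, 0.0]
force: [-2.0, -0.4, 3.4]
opening: 11.9
grasp_force: 35.0
```

```bash
python3 -c "
from g import *
go(601.2,-59.2,59,81.5)"
```

```text
t 13.72 tcp [602.2 -57.7  60.3] ang 74.29 units [-0.068 -0.024  0.053] yaw -0.901 F [-2.04 -0.41  3.36] Mz [0.093 0.505 0.131] op 11.9 35.0
```

Emit:
servo_tool(rows="0 0 0 0.15 0;0 0 0 0 0")

```text
t: 13.98
tcp_pos: [602.3, -57.7, 60.3]
tool_rot: [0.803, 0.596, 0.0, 0.0]
force: [-1.6, 0.4, 4.2]
opening: 11.7
grasp_force: 35.0
```

```bash
python3 -c "
from g import *
go(601.2,-59.2,59,81.5)"
```

```text
t 13.97 tcp [602.3 -57.7  60.3] ang 73.1 units [-0.07  -0.023  0.053] yaw -1.05 F [-1.57  0.38  4.18] Mz [-0.025  0.396  0.269] op 11.7 35.0
```

Now at the tightening stop, with torque rising.

Emit:
servo_tool(rows="0 0 0 0.15 0;0 0 0 0 0")

```text
t: 14.22
tcp_pos: [602.2, -57.7, 60.3]
tool_rot: [0.81, 0.587, 0.0, 0.0]
force: [-0.8, -1.0, 3.3]
opening: 12.0
grasp_force: 35.1
```

```bash
python3 -c "
from g import *
go(601.2,-59.2,59,81.5)"
```

```text
t 14.22 tcp [602.2 -57.7  60.3] ang 71.9 units [-0.07  -0.021  0.053] yaw -1.2 F [-0.84 -1.    3.32] Mz [-0.109  0.225  0.274] op 12.0 35.1
```

Emit:
servo_tool(rows="0 0 0 0.06 0;0 0 0 0 0;0 0 0 0 0")

```text
t: 14.6
tcp_pos: [602.2, -57.7, 60.3]
tool_rot: [0.812, 0.584, 0.0, 0.0]
force: [-1.3, -0.6, 2.8]
opening: 11.9
grasp_force: 35.1
```

```bash
python3 -c "
from g import *
go(601.2,-59.2,59,81.5)"
```

```text
t 14.6 tcp [602.2 -57.7  60.3] ang 71.45 units [-0.069 -0.02   0.052] yaw -1.256 F [-1.27 -0.65  2.78] Mz [-0.108  0.03   0.378] op 11.9 35.1
```

Emit:
servo_tool(rows="0 0 0 0.06 0;0 0 0 0 0;0 0 0 0 0")

```text
t: 14.98
tcp_pos: [602.2, -57.7, 60.3]
tool_rot: [0.814, 0.58, 0.0, 0.0]
force: [0.3, -0.3, 3.1]
opening: 11.7
grasp_force: 35.2
```

```bash
python3 -c "
from g import *
go(601.2,-59.2,59,81.5)"
```

```text
t 14.97 tcp [602.2 -57.7  60.3] ang 70.96 units [-0.069 -0.019  0.053] yaw -1.317 F [ 0.3  -0.32  3.14] Mz [-0.182 -0.12   0.454] op 11.7 35.2
```

Emit:
servo_tool(rows="0 0 0 -0.5 0;0 0 0 -0.5 0;0 0 0 -0.5 0;0 0 0 -0.5 0;0 0 0 -0.3 0;0 0 0 -0.2 0;0 0 0 0 0")

```text
t: 15.85
tcp_pos: [601.5, -57.6, 60.3]
tool_rot: [0.701, 0.713, -0.0, -0.001]
force: [-3.1, -0.3, 4.9]
opening: 11.6
grasp_force: 35.0
```

```bash
python3 -c "
from g import *
go(601.2,-59.2,59,81.5)"
```

```text
t 15.85 tcp [601.5 -57.6  60.3] ang 90.93 units [-0.065 -0.013  0.051] yaw 1.179 F [-3.12 -0.28  4.91] Mz [ 0.075  0.582 -0.153] op 11.6 35.0
```

The loosening swing has widened: torque is −0.15 here, against −0.34 before.

Emit:
servo_tool(rows="0 0 0 -0.25 0;0 0 0 -0.15 0;0 0 0 0 0")

```text
t: 16.23
tcp_pos: [601.4, -57.6, 60.2]
tool_rot: [0.681, 0.732, -0.0, -0.001]
force: [-3.6, -0.0, 5.2]
opening: 11.3
grasp_force: 35.1
```

```bash
python3 -c "
from g import *
go(601.2,-59.2,59,81.5)"
```

```text
t 16.23 tcp [601.4 -57.6  60.2] ang 94.11 units [-0.063 -0.011  0.05 ] yaw 1.577 F [-3.59 -0.05  5.16] Mz [ 0.094  0.735 -0.207] op 11.3 35.1
```

Emit:
servo_tool(rows="0 0 0 -0.12 0;0 0 0 0 0")

```text
t: 16.48
tcp_pos: [601.4, -57.6, 60.3]
tool_rot: [0.675, 0.738, -0.0, -0.001]
force: [-3.8, 0.2, 6.9]
opening: 11.5
grasp_force: 35.1
```

```bash
python3 -c "
from g import *
go(601.2,-59.2,59,81.5)"
```

```text
t 16.48 tcp [601.4 -57.6  60.3] ang 95.07 units [-0.065 -0.012  0.05 ] yaw 1.696 F [-3.83  0.24  6.91] Mz [ 0.082  0.705 -0.306] op 11.5 35.1
```

Emit:
servo_tool(rows="0 0 0 -0.12 0;0 0 0 0 0;0 0 0 0 0")

```text
t: 16.85
tcp_pos: [601.3, -57.5, 60.3]
tool_rot: [0.669, 0.743, -0.0, -0.001]
force: [-3.8, -0.0, 5.8]
opening: 11.8
grasp_force: 35.2
```

```bash
python3 -c "
from g import *
go(601.2,-59.2,59,81.5)"
```

```text
t 16.85 tcp [601.3 -57.5  60.3] ang 96.0 units [-0.066 -0.011  0.05 ] yaw 1.813 F [-3.77 -0.01  5.79] Mz [ 0.138  0.732 -0.42 ] op 11.8 35.2
```

Emit:
servo_tool(rows="0 0 0 -0.06 0;0 0 0 0 0;0 0 0 0 0")

```text
t: 17.23
tcp_pos: [601.3, -57.5, 60.2]
tool_rot: [0.666, 0.746, -0.0, -0.001]
force: [-3.4, 1.3, 6.2]
opening: 11.6
grasp_force: 35.2
```

```bash
python3 -c "
from g import *
go(601.2,-59.2,59,81.5)"
```

```text
t 17.23 tcp [601.3 -57.5  60.2] ang 96.48 units [-0.065 -0.011  0.05 ] yaw 1.872 F [-3.41  1.27  6.25] Mz [ 0.064  0.724 -0.469] op 11.6 35.2
```

Emit:
servo_tool(rows="0 0 0 0.5 0;0 0 0 0.5 0;0 0 0 0.5 0;0 0 0 0.5 0;0 0 0 0.5 0;0 0 0 0.3 0;0 0 0 0.2 0;0 0 0 0 0")

```text
t: 18.23
tcp_pos: [602.2, -57.7, 60.3]
tool_rot: [0.806, 0.592, 0.0, 0.0]
force: [0.2, -0.4, 2.2]
opening: 11.8
grasp_force: 35.0
```

```bash
python3 -c "
from g import *
go(601.2,-59.2,59,81.5)"
```

```text
t 18.23 tcp [602.2 -57.7  60.3] ang 72.57 units [-0.07  -0.019  0.054] yaw -1.116 F [ 0.18 -0.35  2.23] Mz [-0.146 -0.191  0.266] op 11.8 35.0
```

Emit:
servo_tool(rows="0 0 0 0.12 0;0 0 0 0 0")

```text
t: 18.48
tcp_pos: [602.2, -57.7, 60.3]
tool_rot: [0.811, 0.585, 0.0, 0.0]
force: [1.4, -0.6, 3.6]
opening: 11.8
grasp_force: 35.1
```

```bash
python3 -c "
from g import *
go(601.2,-59.2,59,81.5)"
```

```text
t 18.48 tcp [602.2 -57.7  60.3] ang 71.6 units [-0.07  -0.018  0.054] yaw -1.237 F [ 1.37 -0.6   3.58] Mz [-0.19  -0.283  0.38 ] op 11.8 35.1
```

Lean to about 0.43 N·m, then go back for the third loosening swing.

Emit:
servo_tool(rows="0 0 0 0.07 0;0 0 0 0 0;0 0 0 0 0;0 0 0 0 0")

```text
t: 18.98
tcp_pos: [602.2, -57.7, 60.3]
tool_rot: [0.814, 0.581, 0.0, 0.0]
force: [1.1, -0.8, 3.7]
opening: 11.9
grasp_force: 35.2
```

Emit:
servo_tool(rows="0 0 0 -0.5 0;0 0 0 -0.5 0;0 0 0 -0.5 0;0 0 0 -0.5 0;0 0 0 -0.5 0;0 0 0 -0.3 0;0 0 0 -0.2 0;0 0 0 0 0")

```text
t: 19.98
tcp_pos: [601.3, -57.6, 60.2]
tool_rot: [0.675, 0.737, -0.0, -0.001]
force: [-1.4, -0.7, 7.0]
opening: 12.0
grasp_force: 35.0
```

```bash
python3 -c "
from g import *
go(601.2,-59.2,59,81.5)"
```

```text
t 19.98 tcp [601.3 -57.6  60.2] ang 95.02 units [-0.065 -0.01   0.05 ] yaw 1.69 F [-1.38 -0.74  7.05] Mz [-0.059  0.476 -0.124] op 12.0 35.0
```

Emit:
servo_tool(rows="0 0 0 -0.12 0;0 0 0 -0.12 0;0 0 0 0 0")

```text
t: 20.35
tcp_pos: [601.2, -57.6, 60.2]
tool_rot: [0.663, 0.749, -0.0, -0.001]
force: [-3.2, -0.5, 6.7]
opening: 11.8
grasp_force: 35.0
```

```bash
python3 -c "
from g import *
go(601.2,-59.2,59,81.5)"
```

```text
t 20.35 tcp [601.2 -57.6  60.2] ang 96.93 units [-0.064 -0.008  0.048] yaw 1.928 F [-3.24 -0.55  6.66] Mz [-0.034  0.506 -0.133] op 11.8 35.0
```

Emit:
servo_tool(rows="0 0 0 -0.2 0;0 0 0 -0.2 0;0 0 0 -0.1 0;0 0 0 0 0")

```text
t: 20.85
tcp_pos: [601.0, -57.6, 60.2]
tool_rot: [0.637, 0.771, -0.001, -0.001]
force: [-3.6, -0.1, 7.7]
opening: 11.7
grasp_force: 35.0
```

```bash
python3 -c "
from g import *
go(601.2,-59.2,59,81.5)"
```

```text
t 20.85 tcp [601.  -57.6  60.2] ang 100.92 units [-0.065 -0.006  0.048] yaw 2.428 F [-3.59 -0.09  7.66] Mz [-0.078  0.7   -0.126] op 11.7 35.0
```

Emit:
servo_tool(rows="0 0 0 -0.12 0;0 0 0 0 0")

```text
t: 21.1
tcp_pos: [601.0, -57.6, 60.2]
tool_rot: [0.63, 0.777, -0.001, -0.001]
force: [-2.9, 0.5, 7.4]
opening: 11.4
grasp_force: 35.0
```

```bash
python3 -c "
from g import *
go(601.2,-59.2,59,81.5)"
```

```text
t 21.1 tcp [601.  -57.6  60.2] ang 101.88 units [-0.064 -0.006  0.049] yaw 2.548 F [-2.92  0.55  7.37] Mz [-0.031  0.719 -0.118] op 11.4 35.0
```

Emit:
servo_tool(rows="0 0 0 -0.15 0;0 0 0 -0.15 0;0 0 0 0 0")

```text
t: 21.48
tcp_pos: [600.9, -57.6, 60.2]
tool_rot: [0.614, 0.79, -0.001, -0.001]
force: [-4.2, -0.6, 8.4]
opening: 11.6
grasp_force: 35.0
```

```bash
python3 -c "
from g import *
go(601.2,-59.2,59,81.5)"
```

```text
t 21.48 tcp [600.9 -57.6  60.2] ang 104.29 units [-0.064 -0.004  0.048] yaw 2.848 F [-4.2  -0.56  8.37] Mz [-0.104  0.762 -0.157] op 11.6 35.0
```

It has broken free. Turn it slack, to about 0.7 rad.

Emit:
servo_tool(rows="0 0 0 -0.4 0;0 0 0 -0.4 0;0 0 0 -0.4 0;0 0 0 -0.4 0;0 0 0 -0.4 0;0 0 0 -0.25 0;0 0 0 0 0")

```text
t: 22.35
tcp_pos: [600.2, -57.8, 60.1]
tool_rot: [0.483, 0.876, -0.001, -0.002]
force: [-7.1, -0.0, 10.6]
opening: 11.6
grasp_force: 35.0
```

Run:
```python
from g import *
go(601.2,-59.2,59,81.5)
s=bot.read_state();M=R.from_quat(s["tool_rot"]).as_matrix()
print("10mm along gauge y in units", (M.T@[.127*10,.992*10,0]/25).round(3))
```

```text
t 22.35 tcp [600.2 -57.8  60.1] ang 122.29 units [-0.069  0.003  0.045] yaw 5.099 F [-7.14 -0.03 10.61] Mz [-0.113  1.486 -0.133] op 11.6 35.0
10mm along gauge y in units [ 0.308  0.255 -0.   ]
```

Emit:
servo_tool(rows="0.24 0.2 -0.02 0 0;0.24 0.2 0 0 0;0.24 0.2 0 0 0;0.24 0.2 0 0 0;0 0 0 0 0")

```text
t: 22.98
tcp_pos: [604.8, -25.6, 60.3]
tool_rot: [0.482, 0.876, -0.0, -0.001]
force: [-4.0, 2.1, 4.5]
opening: 11.7
grasp_force: 35.0
```

```bash
python3 -c "
from g import *
go(600.2+.127*120,-57.8+.992*120,60,122.3)"
```

```text
t 22.98 tcp [604.8 -25.6  60.3] ang 122.35 units [2.707 2.217 0.012] yaw 0.007 F [-4.03  2.1   4.54] Mz [ 0.511  0.972 -0.099] op 11.7 35.0
```

Emit:
servo_tool(rows="0.24 0.2 0 0 0;0.24 0.2 0 0 0;0.24 0.2 0 0 0;0.24 0.2 0 0 0;0.24 0.2 0 0 0;0.24 0.2 0 0 0")

```text
t: 23.72
tcp_pos: [611.3, 19.5, 60.3]
tool_rot: [0.483, 0.876, -0.001, -0.001]
force: [-4.9, -0.7, 3.7]
opening: 11.9
grasp_force: 35.0
```

Run:
```python
from g import *
go(600.2+.135*120,-57.8+.99*120,60,122.3)
from rig import grab_frame
import cv2
a=cv2.resize(grab_frame("scene")["color"][135:245,198:368],(800,518),interpolation=cv2.INTER_CUBIC)
cv2.imwrite("pics/s1.png",cv2.LUT(a,(255*(np.arange(256)/255)**.7).astype(np.uint8)))
```

```text
t 23.73 tcp [611.3  19.5  60.3] ang 122.28 units [1.296 1.059 0.01 ] yaw -0.003 F [-4.89 -0.73  3.75] Mz [-0.195  0.954 -0.149] op 11.9 35.0
```

View pics/s1.png

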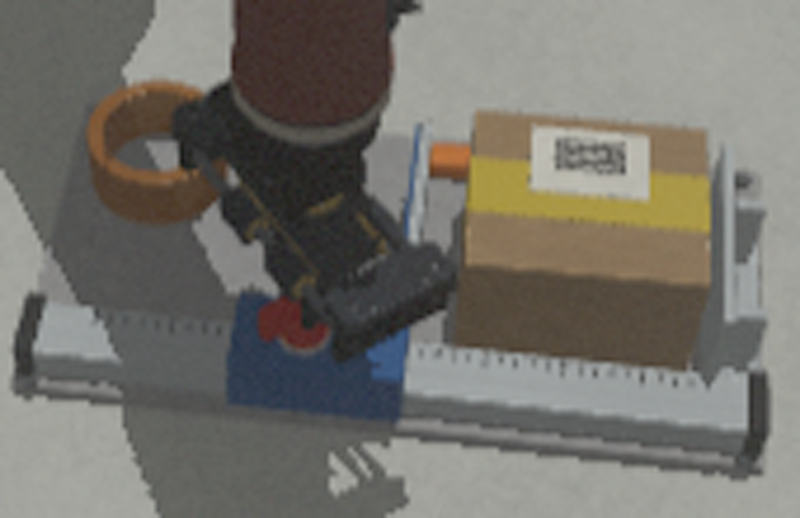

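The picture shows the jaw plate at x≈425, the parcel's near edge at x≈468 and a gap at the head at x≈712-722. Continuing slower.

Emit:
servo_tool(rows="0.12 0.1 0 0 0;0.12 0.1 0 0 0;0.12 0.1 0 0 0;0.12 0.1 0 0 0;0.09 0.07 0 0 0;0.09 0.07 0 0 0")

```text
t: 24.52
tcp_pos: [614.4, 40.7, 60.4]
tool_rot: [0.483, 0.876, -0.0, -0.0]
force: [-4.7, -0.8, 1.0]
opening: 11.9
grasp_force: 35.0
```

Emit:
servo_tool(rows="0.06 0.05 0 0 0;0.06 0.05 0 0 0;0.06 0.05 0 0 0;0.06 0.05 0 0 0")

```text
t: 25.02
tcp_pos: [615.4, 47.9, 60.4]
tool_rot: [0.483, 0.876, -0.001, -0.0]
force: [-6.1, -3.2, -1.7]
opening: 11.8
grasp_force: 35.0
```

Emit:
servo_tool(rows="0.06 0.05 0 0 0;0.06 0.05 0 0 0")

```text
t: 25.28
tcp_pos: [616.0, 51.6, 60.4]
tool_rot: [0.483, 0.876, -0.001, -0.0]
force: [-5.7, -3.3, -0.2]
opening: 11.4
grasp_force: 35.0
```

Emit:
servo_tool(rows="0.06 0.05 0 0 0;0.06 0.05 0 0 0")

```text
t: 25.52
tcp_pos: [616.5, 55.4, 60.4]
tool_rot: [0.483, 0.876, -0.001, -0.0]
force: [-6.2, -3.6, -0.3]
opening: 11.7
grasp_force: 35.0
```

Contact with the parcel came at about 103 mm of slide. Creep on until the head stops it.

Emit:
servo_tool(rows="0.04 0.03 0 0 0;0.04 0.03 0 0 0")

```text
t: 25.78
tcp_pos: [616.9, 58.0, 60.4]
tool_rot: [0.483, 0.876, -0.001, -0.0]
force: [-4.6, -2.7, -1.1]
opening: 11.7
grasp_force: 35.0
```

Emit:
servo_tool(rows="0.03 0.025 0 0 0;0.03 0.025 0 0 0")

```text
t: 26.02
tcp_pos: [616.9, 58.3, 60.3]
tool_rot: [0.483, 0.876, -0.002, 0.0]
force: [-6.2, -8.6, 1.5]
opening: 11.4
grasp_force: 35.0
```

Emit:
servo_tool(rows="0.03 0.025 0 0 0;0.03 0.025 0 0 0")

```text
t: 26.28
tcp_pos: [616.9, 58.4, 60.3]
tool_rot: [0.484, 0.875, -0.003, 0.0]
force: [-8.1, -12.5, 3.5]
opening: 11.6
grasp_force: 35.0
```

The parcel is now snug against the head, with about 10 N on it. Clamp again.

Emit:
servo_tool(rows="0 0 0 0.4 0;0 0 0 0.4 0;0 0 0 0.4 0;0 0 0 0.4 0;0 0 0 0.4 0;0 0 0 0 0")

```text
t: 27.02
tcp_pos: [617.5, 58.6, 60.4]
tool_rot: [0.601, 0.799, -0.002, 0.001]
force: [-5.2, -10.5, 0.2]
opening: 11.8
grasp_force: 35.0
```

```bash
python3 -c "
from g import *
go(616.9,58.4,60,79.5)"
```

```text
t 27.02 tcp [617.5  58.6  60.4] ang 106.13 units [-0.001 -0.026  0.015] yaw 3.329 F [ -5.17 -10.54   0.23] Mz [-2.513  1.006  0.064] op 11.8 35.0
```

Emit:
servo_tool(rows="0 0 0 0.4 0;0 0 0 0.4 0;0 0 0 0.4 0;0 0 0 0.4 0;0 0 0 0.4 0;0 0 0 0.4 0;0 0 0 0 0")

```text
t: 27.9
tcp_pos: [618.3, 58.7, 60.4]
tool_rot: [0.726, 0.688, -0.001, 0.002]
force: [-1.6, -10.4, -3.1]
opening: 11.4
grasp_force: 35.0
```

```bash
python3 -c "
from g import *
go(616.9,58.4,60,79.5)"
```

```text
t 27.9 tcp [618.3  58.7  60.4] ang 86.93 units [-0.015 -0.056  0.017] yaw 0.929 F [ -1.63 -10.42  -3.1 ] Mz [-2.41   0.198  0.121] op 11.4 35.0
```

Emit:
servo_tool(rows="0 0 0 0.35 0;0 0 0 0.35 0;0 0 0 0.2 0;0 0 0 0.15 0;0 0 0 0 0")

```text
t: 28.52
tcp_pos: [618.6, 58.6, 60.4]
tool_rot: [0.774, 0.633, -0.001, 0.002]
force: [0.2, -10.0, -3.4]
opening: 11.7
grasp_force: 35.0
```

```bash
python3 -c "
from g import *
go(616.9,58.4,60,79.5)"
```

```text
t 28.52 tcp [618.6  58.6  60.4] ang 78.56 units [-0.022 -0.066  0.018] yaw -0.118 F [ 0.22 -9.99 -3.44] Mz [-2.483 -0.14   0.161] op 11.7 35.0
```

Emit:
servo_tool(rows="0 0 0 0.15 0;0 0 0 0.1 0;0 0 0 0 0;-0.05 0 0 0 0;0 0 0 0 0")

```text
t: 29.15
tcp_pos: [618.7, 58.5, 60.5]
tool_rot: [0.785, 0.62, -0.0, 0.002]
force: [2.1, -7.0, -6.0]
opening: 11.6
grasp_force: 35.0
```

```bash
python3 -c "
from g import *
go(616.9,58.4,60,79.5)"
```

```text
t 29.15 tcp [618.7  58.5  60.5] ang 76.62 units [-0.021 -0.069  0.019] yaw -0.361 F [ 2.13 -7.   -5.97] Mz [-1.784 -0.574  0.18 ] op 11.6 35.0
```

Emit:
servo_tool(rows="-0.06 0 0 -0.1 0;-0.05 0 0 -0.1 0;0 0 0 0 0")

```text
t: 29.52
tcp_pos: [618.5, 58.4, 60.6]
tool_rot: [0.775, 0.631, 0.001, 0.001]
force: [5.3, -0.9, -9.4]
opening: 11.9
grasp_force: 35.0
```

Emit:
servo_tool(rows="0 0 0 0 30;0 0 0 0 40;0 0 0 0 40;0 0 0 0 40;0 0 -0.3 0 40;0 0 -0.8 0 40;0 0 -1 0 40;0 0 -1 0 40;0 0 -1 0 40;0 0 0 0 40")

```text
t: 30.78
tcp_pos: [618.3, 59.4, 166.9]
tool_rot: [0.775, 0.632, 0.002, 0.001]
force: [-0.4, 0.5, 0.1]
opening: 40.3
grasp_force: 0.0
```

Run:
```python
from g import *
go(616.9,58.4,60,79.5)
from rig import grab_frame
import cv2
w=grab_frame("wrist")["color"]
a=cv2.resize(grab_frame("scene")["color"][150:240,228:368],(466,300),interpolation=cv2.INTER_CUBIC)
c=np.zeros((300,800,3),np.uint8);c[:,:466]=a;c[:,468:]=cv2.resize(w[40:340,100:432],(332,300))
cv2.imwrite("pics/e1.png",cv2.LUT(c,(255*(np.arange(256)/255)**.7).astype(np.uint8)))
```

```text
t 30.77 tcp [618.3  59.4 166.9] ang 78.33 units [-0.055 -0.067  4.275] yaw -0.147 F [-0.4   0.46  0.08] Mz [-0.04  -0.082 -0.026] op 40.3 0.0
```

View pics/e1.png

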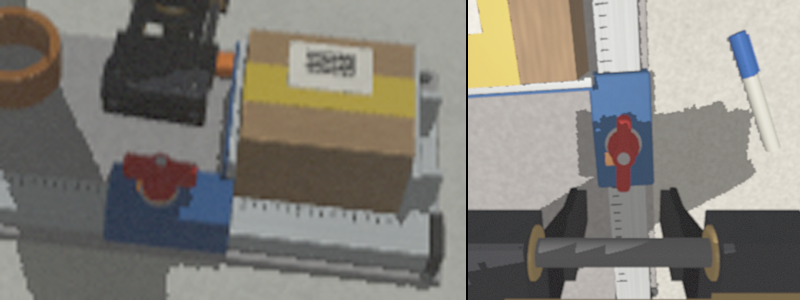

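The picture shows the parcel closed between jaw and head, the wings at about 78°, just past their starting angle of 81.5° on the tight side, and the gripper clear. Handing in.

```bash
python3 -c "
from rig import ticket
print(ticket.hand_in())"
```

```text
the job is handed in; nothing more can be done
None
```

The knob broke free on the third loosening swing, the parcel now stands snug between jaw and head, the jaw is clamped again slightly tighter than found, and the gripper is clear; the job is handed in, but no verdict came back.

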